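Park the rolling pin in the notches of the pastry board's rails

TASK

Park the rolling pin so that it cannot roll off the board: first slide the small white pot to your left along the board, upright, until it stands out of the way beyond the notches in the two rails, still on the board. Then, with fingertips on the top of the pin, roll it along the rails until both its ends have dropped into the notches, and leave it there. Nothing is gripped or lifted, the pin is not shoved from the side and does not touch the pot, and the things beside the board stay where they are.

Things in the scene. Friction and masses are not known exactly. Their poses are not given: they have to be found in the camera images.
- pastry_board: Brown wooden pastry board, flat on the worktop, does not move: 300 mm deep (own x, away from the robot), 540 mm wide (own y, to the robot's left), upper face at z = 0.018. Origin: centre of its underside. Two pale thickness rails, 8 mm high and 14 mm wide, run along own y, 115 mm before and behind its middle line; between them the board is flat.
- park (a point): Middle of the parking place, half-way between the two notches in the rails, at the height of the notch floors (z = 0.021); 100 mm left of the board's centre (own +y). Each notch is cut across its rail, 37 mm wide at the mouth and 5 mm deep, with sloping flanks and a flat floor 16 mm wide. Axes as the board's.
- pin: Straight pale rolling pin, a cylinder 46 mm across, 280 mm long, 0.3 kg, lying across both rails right of the pot. Origin mid-axis; own x along the axis, away from the robot; it turns about own x. Axis at z = 0.049 on the rails, 0.044 in the notches. Rolling resistance stops it 1 cm after release at 0.1 m/s; it moves half as far as a finger stroking its top, which runs off in front: use several strokes.
- cream_pot: Small white bellied pot, open on top, 72 mm in diameter and 62 mm high, about 0.17 kg, standing on the board between the rails, left of the pin. Origin: centre of its underside (z = 0.018 on the board; base 50 mm across). The belly is 68 to 72 mm wide from 10 mm above its foot upward.
- salt: Glass salt shaker with a grey cap, 44 mm in diameter, 90 mm high, on the worktop right of the board; origin at the centre of its underside. Bystander.
- honey: Jar with a red lid, 65 mm in diameter, 100 mm high, on the worktop left of the board; origin at the centre of its underside. Bystander.
- mug: White spotted mug, 82 mm wide, 91 mm high, on the worktop left of the board; origin under its middle. Bystander.
Not all that is in view belongs to the job. There is more than one size of the cream_pot; the job needs the largest.

How it is judged:
By the outcome, as a careful person would: the job done as asked, in the order asked, and still so for the second after the job is handed in, with the robot touching nothing.
It also fails if it takes over 72 s, if anything falls off the work surface, if the arm or the gripper's body presses on something with over 40 N, if the wrist force passes 120 N, or if a joint passes its speed limit or range.

ROBOT

A 6-joint arm with a two-finger parallel gripper is mounted at the origin on a cart in front of the work surface, level with it; the furniture and walls round the work are solid. World frame = base frame: x ahead of the robot, y to its left, z up, the work surface at z = 0. Lengths are in m, angles in rad, forces in N, time in s.
With the tool pointing down it reaches from about 0.375 to 0.925 m from the base axis. Payload 5.7 kg.
Tool frame: the origin (TCP) lies at the very end of the fingers, on their centre line; the grasp point (between the pads) lies 19 mm behind it; z points along the fingers, y is the line along which they close (so a half turn about z gives the same grasp; the last joint's range is limited). The gripper opens to 85 mm and grips with 20 to 120 N. Pads are 22 mm wide; open, the fingers measure 114 mm over their backs; the gripper's body (76 mm by 85 mm) begins 54 mm behind the grasp point. The pads swing forward as they close: fully open they stand 13 mm farther back than shut.
Start: joints at [-1.406, 0.359, 1.51, -0, 1.272, -0.115], TCP at [0.166, -0.577, 0.231] pointing down, gripper open.
Joint ranges: [-2.97, 2.97], [-1.01, 2.36], [0.21, 2.38], [-0.96, 4.11], [0.2, 2.71], [-2.98, 2.98]. Speed limits (rad/s): [2.39, 2.39, 3.14, 3.14, 3.14, 3.14].

INTERFACE

Orientations are given as [roll, pitch, yaw] about the fixed x, y, z axes, in that order (R = Rz(yaw) Ry(pitch) Rx(roll)).
In Python, from station import ctrl, capture, calibration, spotter gives the robot as it stands. The module is installed in compiled form; this text tells all that it offers.
- The arm moves only by the shell command python3 -m crank 'ROWS' [FORCE]. ROWS is text: rows parted by semicolons, each of 7 numbers parted by spaces: the turn, a rotation vector about the tool's x, y, z scaled (see below), then the shift along the tool's x, y, z scaled (see below), then the opening, from 0 (shut) to 1 (fully open). In form: rx ry rz dx dy dz fingers; .... A call has 1 to 20 rows; each row is the pose to reach, as a shift and turn from the pose commanded when the call began, along the tool's axes at that moment; what a row does not reach only later rows make up. The controller multiplies each number of a shift by 150 mm and each number of a turn by 0.5 rad. A row lasts 1/8 s, in which the tool goes at most 62.5 mm and 10.7 degrees, less where a joint would pass 70% of its speed; a pose out of reach is approached as far as the arm can. A call with a number of a shift or a turn outside -1 to 1 is refused whole. A call with a gripper value outside its range is refused whole. The fingers move at their own pace and stop on an object; FORCE is the grip in N (left out, the last holds). Time passes only in rows, so rows that repeat a pose let the fingers close. It gives the time, the measured TCP pose, the force, the opening and the grip force at its end, in the units of the state.
- ctrl.observe(): the state, without advancing time (a new reading comes with each control period).
- capture(name): name is "side" or "top" or "wrist"; returns (picture, depth): 400x640x3 uint8, red, green, blue; 400x640 float32, m along the optical axis (not along the pixel's ray), 0 where there is no reading.
- calibration(name): a dict with "fx", "fy", "cx", "cy" (pixels), "k1" (the pictures are not rectified: a ray, as slopes to the right and down, at radius r is drawn at 1 + k1 r^2 times it, then the intrinsics apply), "R" (3x3) and "t" (3): a world point X has camera coordinates R X + t. Camera axes: x right, y down, z forward; pixel columns grow to the right and rows downward; lengths in m; the calibration is good to about 2 mm. A picture is of the moment at which its call begins: read the wrist's pose just before it. calibration takes no time and is no camera call; for the wrist camera it gives the pose at the moment of the call.
- ctrl.finish_job(): hands the job in; it is judged then, once.
Trained networks look in the newest picture that a camera, given by its name, has taken for a name from the list of things; names that differ only in an ending like _2 or _b are one class to them, and where a whole thing is asked for, a point or a joint stands for the part that bears it (a point fixed in the world has none). Each returns a list of dicts, best first, with "p" (0 to 1); they miss things now and then, are a little off and sometimes report something else, mostly with a low value. They report only what shows in the picture. A call takes as long as a camera call. They do not tell look-alikes from the thing itself.
- spotter.recognise(query, camera): "at" ([column, row] in pixels, amid what is visible of it).
The state is a dict: "t": time; "qpos": joint angles; "dq": joint speeds; "effort": joint torques, N m; "tcp_pos": TCP position; "orientation": TCP orientation; "ft_force": force on the tool from outside, world axes, zero at the start; "ft_torque": the same for the moment, N m; "gripper_width": finger opening in m; "grip_force": force on a finger pad.
Only numpy, scipy, OpenCV 4.12 (cv2) and the standard library are available. Lean on these libraries where they do the work, as an engineer would, in place of code of your own. Each camera call takes 0.05 s, during which the arm holds its last target. There are 200 camera calls.

## Working session

There is one attempt and no reset: what is moved stays moved. The work goes in short steps, Python scripts to look and compute and a shell command to move; the robot and the scene stay as the last step left them, time stands still between calls to the robot, and variables do not carry over. Pictures are saved under pics/ and viewed, at most 10 in all, crops included, and the job is handed in when it is done.

```bash
mkdir -p pics; cat > h.py <<'E'
import numpy as np, cv2
from station import ctrl, capture, calibration, spotter
def world(cam,px,d,cal=None):
    c=cal or calibration(cam)
    K=np.array([[c['fx'],0,c['cx']],[0,c['fy'],c['cy']],[0,0,1]],float)
    p=cv2.undistortPoints(np.array([[px]],float),K,np.array([c['k1'],0,0,0,0.]))[0,0]
    X=np.array([p[0],p[1],1])*d
    return np.array(c['R']).T@(X-np.array(c['t']))
def dep(D,px,r=2):
    u,v=int(round(px[0])),int(round(px[1])); w=D[v-r:v+r+1,u-r:u+r+1]; w=w[w>0]
    return float(np.median(w)) if w.size else 0
E
python3 - <<'E'
from h import *
s=ctrl.observe(); print(s['t'],s['tcp_pos'],s['orientation'],s['gripper_width'],s['ft_force'])
for cam in('top','side'):
    P,D=capture(cam); cv2.imwrite(f'pics/{cam}0.png',P[:,:,::-1])
    for n in('pastry_board','pin','cream_pot','salt','honey','mug'):
        for r in spotter.recognise(n,cam)[:4]:
            d=dep(D,r['at']); print(cam,n,round(r['p'],2),np.round(r['at']),np.round(world(cam,r['at'],d),3) if d else None)
E
```

```text
0.0 [ 0.16561158 -0.57599909  0.23044898] [-3.13977285e+00 -2.44309852e-04  2.79846525e-01] 0.08526661060713049 [ 1.20515343 -0.7304914  -0.49678959]
top pastry_board 0.81 [312. 215.] [0.492 0.057 0.019]
top pin 0.57 [370. 182.] [ 0.542 -0.176  0.071]
top cream_pot 0.64 [249. 262.] [0.379 0.318 0.009]
top cream_pot 0.51 [328. 220.] [0.455 0.008 0.025]
top cream_pot 0.45 [255. 238.] [0.461 0.28  0.008]
top honey 0.82 [202. 225.] [0.521 0.442 0.097]
top mug 0.66 [203. 260.] [0.427 0.477 0.007]
side pastry_board 0.83 [325. 243.] [ 0.452 -0.203  0.018]
side pin 0.65 [325. 228.] [ 0.453 -0.199  0.061]
side cream_pot 0.91 [309. 199.] [ 0.438 -0.022  0.064]
side cream_pot 0.71 [301. 174.] [0.45  0.249 0.036]
side cream_pot 0.65 [278. 177.] [0.372 0.281 0.017]
side salt 0.93 [347. 297.] [ 0.45  -0.475  0.048]
side honey 0.89 [322. 149.] [0.553 0.424 0.059]
side mug 0.74 [284. 153.] [0.408 0.422 0.055]
```

View pics/top0.png

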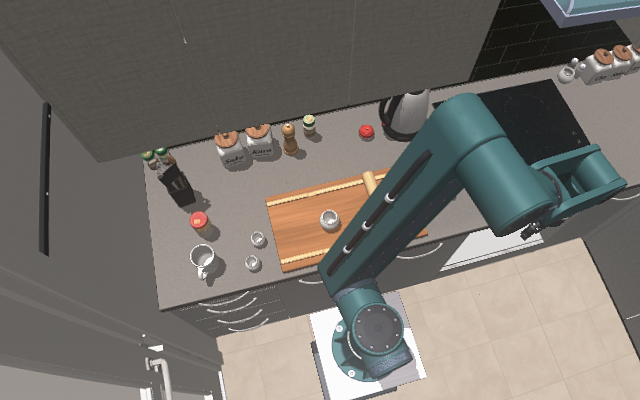

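View pics/side0.png

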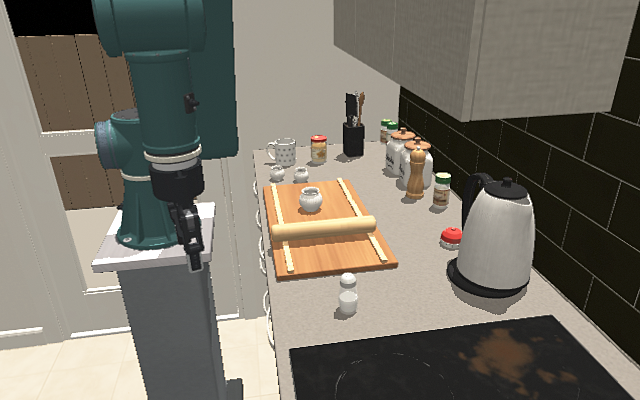

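The top view shows the board at (345,215), with the arm hiding its right half. The candidates for the pot are the one on the board (top 328,220; side 309,199) and two smaller ones on the worktop left of the board (side 301,174 and 278,177; top 258,239 and 252,263). I choose the one on the board because it is the largest. The pin lies across the rails at side (325,228).

```bash
cat >> h.py <<'E'
def cloud(cam,P,D,c=None):
    c=c or calibration(cam)
    K=np.array([[c['fx'],0,c['cx']],[0,c['fy'],c['cy']],[0,0,1]],float)
    v,u=np.mgrid[0:400,0:640]
    p=cv2.undistortPoints(np.stack([u,v],-1).reshape(-1,1,2).astype(float),K,np.array([c['k1'],0,0,0,0.]))[:,0]
    X=np.c_[p,np.ones(len(p))]*D.reshape(-1,1)
    W=(X-np.array(c['t']))@np.array(c['R'])
    m=D.reshape(-1)>0
    return W[m],P.reshape(-1,3)[m].astype(int)
E
python3 - <<'E'
from h import *
B=[]
for cam in('side','top'):
    P,D=capture(cam); W,C=cloud(cam,P,D)
    box=(W[:,0]>.25)&(W[:,0]<.75)&(W[:,1]>-.45)&(W[:,1]<.35)
    W,C=W[box],C[box]
    R,G,Bl=C.T
    brown=(R-Bl>45)&(W[:,2]>.008)&(W[:,2]<.03)
    w=W[brown]; B.append(w)
    print(cam,'board',len(w),np.median(w[:,2]),cv2.minAreaRect(w[:,:2].astype(np.float32)), cv2.boxPoints(cv2.minAreaRect(w[:,:2].astype(np.float32))).round(3).tolist())
    pin=(R-Bl>30)&(W[:,2]>.045)&(W[:,2]<.085)&(W[:,1]<-.08)
    w=W[pin]
    if len(w)>20: print(cam,'pin',len(w),w.max(0),w.min(0),cv2.minAreaRect(w[:,:2].astype(np.float32)),np.percentile(w[:,2],98))
    pot=(W[:,2]>.035)&(W[:,2]<.1)&(abs(W[:,1]-0)<.09)&(abs(W[:,0]-.45)<.09)&(abs(R-Bl)<30)
    w=W[pot]; 
    if len(w)>20: print(cam,'pot',len(w),cv2.minEnclosingCircle(w[:,:2].astype(np.float32)),np.percentile(w[:,2],98),w.mean(0))
    sm=(W[:,2]>.015)&(W[:,2]<.1)&(W[:,1]>.21)
    print(cam, 'left stuff',W[sm].min(0) if sm.any() else None)
E
python3 -c "
import cv2;a=cv2.imread('pics/side0.png')[160:290,250:400];cv2.imwrite('pics/crop.png',cv2.resize(a,None,fx=5,fy=4.5,interpolation=2))"
```

```text
side board 6991 0.01862374442063547 ((0.46195894479751587, -0.059656500816345215), (0.2997789978981018, 0.5459961295127869), 0.23875918984413147) [[0.3109999895095825, 0.21299999952316284], [0.31299999356269836, -0.3330000042915344], [0.6129999756813049, -0.3319999873638153], [0.6110000014305115, 0.21400000154972076]]
side pin 1491 [ 0.5938769  -0.16810289  0.07516106] [ 0.31325401 -0.20741401  0.04501332] ((0.45357227325439453, -0.1876288801431656), (0.28059491515159607, 0.03894048556685448), 0.16588357090950012) 0.07374960217274205
side pot 397 ((0.4440445005893707, 0.002842309419065714), 0.037037935107946396) 0.08047381531464191 [ 0.44371176 -0.00748475  0.0615788 ]
side left stuff [0.34291267 0.21079736 0.01582856]
top board 5783 0.01782130463492002 ((0.46186864376068115, -0.055284351110458374), (0.30661168694496155, 0.5381360054016113), 0.7722743153572083) [[0.3050000071525574, 0.21199999749660492], [0.31200000643730164, -0.32600000500679016], [0.6190000176429749, -0.32199999690055847], [0.6119999885559082, 0.2160000056028366]]
top pin 247 [ 0.59207677 -0.15373575  0.0800864 ] [ 0.49766012 -0.19954023  0.0456374 ] ((0.5449258089065552, -0.17667721211910248), (0.09435129165649414, 0.04573393240571022), 0.26504820585250854) 0.07640887962386234
top pot 214 ((0.4412996172904968, 0.008241347037255764), 0.03486982733011246) 0.08096311476262605 [0.43600618 0.01046459 0.0633673 ]
top left stuff [0.31608178 0.21000378 0.01505742]
```

View pics/crop.png

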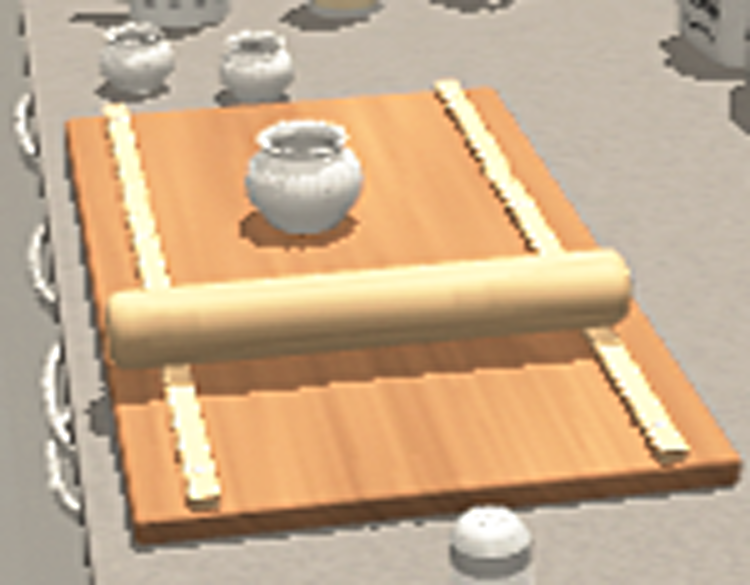

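The crop confirms the choice: the bellied pot on the board, at crop (303,178), is clearly larger than the two off it. The pin lies square across the rails to its right. The notches, at about y = 0.04, are not resolved in this view.

From the measurements, the board centre is about (0.462, -0.057), yaw about 0. The pin axis is at y ≈ -0.182, the pot at (0.443, 0.005) and the park point at y ≈ 0.043. Next I move over and take a wrist look.

```bash
cat > rel.py <<'E'
import sys
from h import *
from scipy.spatial.transform import Rotation as Ro
s=ctrl.observe(); R=Ro.from_euler('xyz',s['orientation'])
a=[float(v) for v in sys.argv[1:]]
T=Ro.from_euler('xyz',[np.pi,0,a[3] if len(a)>3 else np.pi/2])
print('t',round(s['t'],2),'tcp',np.round(s['tcp_pos'],4),'rpy',np.round(s['orientation'],3),'F',np.round(s['ft_force'],1),'w',round(s['gripper_width'],4))
print('turn',np.round((R.inv()*T).as_rotvec()/.5,3),'shift',np.round(R.inv().apply(np.array(a[:3])-s['tcp_pos'])/.15,3))
E
python3 -m crank '0 0 -0.4 0.45 -0.45 0 0.6; 0 0 -0.86 0.89 -0.89 0 0.6; 0 0 -0.86 0.89 -0.89 0 0.6; 0 0 -0.86 0.89 -0.89 0 0.6' && python3 rel.py 0.442 -0.08 0.2
```

```text
t: 1.3
tcp_pos: [0.2582, -0.4072, 0.2312]
orientation: [-3.14, -0.002, 0.714]
ft_force: [-0.7, -0.3, -0.1]
gripper_width: 0.0514
grip_force: 0.0
t 1.3 tcp [ 0.2582 -0.4072  0.2312] rpy [-3.14e+00 -2.00e-03  7.14e-01] F [-0.7 -0.3 -0.1] w 0.0514
turn [-0.002 -0.005 -1.714] shift [ 2.354 -0.846  0.213]
```

```bash
python3 -m crank '0 0 -0.4 0.4 -0.2 0 0.6; 0 0 -0.85 0.8 -0.35 0 0.6; 0 0 -0.85 1 -0.4 0 0.6; 0 0 -0.85 1 -0.4 0 0.6; 0 0 -0.85 1 -0.4 0 0.6' && python3 rel.py 0.442 -0.08 0.2
```

```text
t: 1.92
tcp_pos: [0.3319, -0.2695, 0.2315]
orientation: [3.141, 0.001, 1.134]
ft_force: [0.4, -0.3, -0.1]
gripper_width: 0.0512
grip_force: 0.0
t 1.93 tcp [ 0.3319 -0.2695  0.2315] rpy [3.141e+00 1.000e-03 1.134e+00] F [ 0.4 -0.3 -0.1] w 0.0512
turn [ 0.001  0.002 -0.873] shift [1.455 0.131 0.209]
```

```bash
python3 -m crank '0 0 -0.4 0.4 0.05 0 0.6; 0 0 -0.87 0.8 0.1 0.1 0.6; 0 0 -0.87 1 0.13 0.1 0.6; 0 0 -0.87 1 0.13 0.1 0.6; 0 0 -0.87 1 0.13 0.1 0.6' && python3 - <<'E'
from h import *
for cam in('top','wrist'):
    c=calibration(cam); P,D=capture(cam); cv2.imwrite(f'pics/{cam}1.png',P[:,:,::-1]); W,C=cloud(cam,P,D,c)
    box=(W[:,0]>.25)&(W[:,0]<.75)&(W[:,1]>-.45)&(W[:,1]<.35); W,C=W[box],C[box]; R,G,B=C.T
    def rect(n,m):
        w=W[m]
        if len(w)>20: print(cam,n,len(w),np.round(w.min(0),3),np.round(w.max(0),3),np.round(cv2.minAreaRect(w[:,:2].astype(np.float32))[2],2),np.round(np.percentile(w[:,2],98),4))
    rect('board',(R-B>45)&(W[:,2]>.008)&(W[:,2]<.03))
    rect('pin',(R-B>30)&(W[:,2]>.045)&(W[:,2]<.085)&(W[:,1]<-.08))
    pm=(W[:,2]>.035)&(W[:,2]<.09)&(abs(W[:,1])<.06)&(abs(W[:,0]-.443)<.06)&(abs(R-B)<30); rect('pot',pm)
    # rail profile: z max along y in the rail strips away from pin
    for x0 in(.347,.577):
        s=(abs(W[:,0]-x0)<.005)&(W[:,1]>-.03)&(W[:,1]<.11)&(W[:,2]<.035); y,z=W[s,1],W[s,2]
        print(cam,'rail',x0,[(round(a,3),round(float(np.median(z[abs(y-a)<.004]))*1e3,1)) for a in np.arange(-.02,.11,.008) if (abs(y-a)<.004).sum()>0])
E
python3 rel.py 0.442 -0.08 0.2
```

```text
t: 2.55
tcp_pos: [0.4127, -0.142, 0.2163]
orientation: [-3.141, 0.001, 1.568]
ft_force: [-0.3, 0.4, 0.5]
gripper_width: 0.0512
grip_force: 0.0
top board 579 [ 0.308 -0.324  0.008] [0.39  0.019 0.03 ] 0.3 0.028
top rail 0.347 [(np.float64(-0.02), 25.8), (np.float64(-0.012), 25.5), (np.float64(-0.004), 27.7), (np.float64(0.004), 27.8)]
top rail 0.577 []
wrist board 69263 [ 0.312 -0.327  0.015] [0.613 0.017 0.03 ] 0.34 0.028
wrist pin 14207 [ 0.313 -0.202  0.045] [ 0.592 -0.156  0.076] 0.36 0.0742
wrist pot 2273 [ 0.41  -0.029  0.036] [0.48  0.01  0.083] 3.67 0.0814
wrist rail 0.347 [(np.float64(-0.02), 27.3), (np.float64(-0.012), 27.6), (np.float64(-0.004), 27.3), (np.float64(0.004), 27.4), (np.float64(0.012), 27.3)]
wrist rail 0.577 [(np.float64(-0.02), 27.4), (np.float64(-0.012), 27.5), (np.float64(-0.004), 27.4), (np.float64(0.004), 27.6), (np.float64(0.012), 27.4)]
t 2.65 tcp [ 0.4125 -0.142   0.2164] rpy [-3.142  0.     1.567] F [0.5 0.4 0.6] w 0.0515
turn [-0.     0.001 -0.007] shift [0.414 0.195 0.109]
```

View pics/wrist1.png

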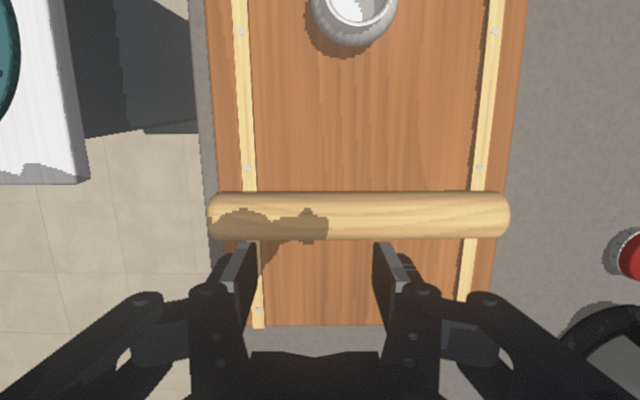

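The wrist view shows the pot at (353,15), the pin across the rails at row 215, and the fingers behind the pin. The pin axis is at y = -0.179, the pot at about (0.445, 0.007) and the board centre at y = -0.057, so the park point is at y = 0.043. Next I lower the fingers between the pin and the pot, half open as a cradle.

```bash
python3 -m crank '0 0 -0.007 0.38 0.21 0 0.6; 0 0 -0.007 0.4 0.215 0.3 0.6; 0 0 -0.007 0.4 0.215 0.7 0.6; 0 0 -0.007 0.4 0.215 1 0.6; 0 0 -0.007 0.4 0.215 1 0.6' && python3 rel.py 0.445 -0.04 0.03
```

```text
t: 3.28
tcp_pos: [0.4423, -0.0806, 0.064]
orientation: [-3.135, -0.002, 1.571]
ft_force: [-1.4, -0.5, -0.4]
gripper_width: 0.0511
grip_force: 0.0
t 3.27 tcp [ 0.4423 -0.0806  0.064 ] rpy [-3.135e+00 -2.000e-03  1.571e+00] F [-1.4 -0.5 -0.4] w 0.0511
turn [-0.014 -0.005  0.001] shift [0.27  0.02  0.227]
```

```bash
python3 -m crank '0 0 0 0 0.02 0.2 0.6; 0 0 0 0.1 0.02 0.225 0.6; 0 0 0 0.2 0.02 0.225 0.6; 0 0 0 0.25 0.02 0.225 0.6; 0 0 0 0.3 0.02 0.225 0.6; 0 0 0 0.35 0.02 0.225 0.6; 0 0 0 0.4 0.02 0.225 0.6; 0 0 0 0.47 0.02 0.225 0.6; 0 0 0 0.54 0.02 0.225 0.6; 0 0 0 0.6 0.02 0.225 0.6; 0 0 0 0.6 0.02 0.225 0.6' && python3 - <<'E'
from h import *
s=ctrl.observe()
P,D=capture('side'); cv2.imwrite('pics/side2.png',cv2.resize(P[130:300,220:420,::-1],None,fx=3.5,fy=3.5)); 
print([(r['p'],r['at']) for r in spotter.recognise('cream_pot','side')])
E
python3 rel.py 0.445 0.114 0.03
```

```text
t: 4.65
tcp_pos: [0.4477, 0.0104, 0.0325]
orientation: [-3.141, -0.0, 1.574]
ft_force: [0.3, -0.6, -0.4]
gripper_width: 0.0512
grip_force: 0.0
[(0.78, [307.7, 194.2]), (0.58, [276.0, 175.9])]
t 4.75 tcp [0.4476 0.0099 0.0324] rpy [-3.141 -0.     1.574] F [-0.  -0.1  0.2] w 0.0514
turn [-0.001 -0.001  0.006] shift [ 0.694 -0.015  0.016]
```

View pics/side2.png

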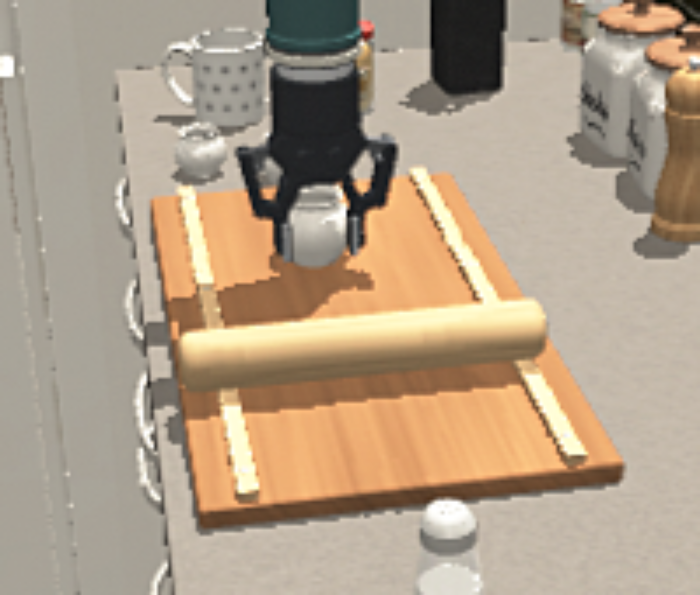

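The pot, at crop (318,228), is upright and cradled between the fingertips, and the pin hasn't moved. I keep sliding it.

```bash
python3 -m crank '0 0 0 0.05 0 0 0.6; 0 0 0 0.11 0 0 0.6; 0 0 0 0.18 0 0 0.6; 0 0 0 0.25 0 0 0.6; 0 0 0 0.32 0 0 0.6; 0 0 0 0.39 0 0 0.6; 0 0 0 0.46 0 0 0.6; 0 0 0 0.53 0 0 0.6; 0 0 0 0.59 0 0 0.6; 0 0 0 0.64 0 0 0.6; 0 0 0 0.68 0 0 0.6; 0 0 0 0.7 0 0 0.6; 0 0 0 0.68 0 0 0.6; 0 0 0 0.5 0 0 0.6; 0 0 0 0.3 0 -0.1 0.6; 0 0 0 0.1 0 -0.5 0.6; 0 0 0 -0.2 0 -0.6 0.6; 0 0 0 -0.6 0 -0.6 0.6; 0 0 0 -0.9 0 -0.6 0.6; 0 0 0 -1 0 -0.6 0.6' && cat > look.py <<'E'
from h import *
import sys
cams=sys.argv[2:] or ['side','wrist']
for cam in cams:
    c=calibration(cam); P,D=capture(cam); cv2.imwrite(f'pics/{cam}{sys.argv[1]}.png',P[:,:,::-1]); W,C=cloud(cam,P,D,c)
    R,G,B=C.T
    on=(W[:,0]>.3)&(W[:,0]<.62)&(W[:,1]>-.33)&(W[:,1]<.21)
    def rep(n,m):
        w=W[m]
        if len(w)>20: print(cam,n,len(w),np.round(np.percentile(w,0.5,0),3),np.round(np.percentile(w,99.5,0),3),np.round(cv2.minAreaRect(w[:,:2].astype(np.float32))[2],2))
    rep('pin',on&(R-B>30)&(W[:,2]>.045)&(W[:,2]<.085)&(abs(W[:,0]-.45)<.15))
    rep('pot',on&(abs(R-B)<30)&(G>110)&(W[:,2]>.035)&(W[:,2]<.09)&(W[:,1]>.0)&(abs(W[:,0]-.45)<.1))
E
python3 look.py 3; python3 rel.py 0.4525 -0.195 0.09
```

```text
t: 7.25
tcp_pos: [0.4484, -0.1432, 0.1228]
orientation: [3.141, 0.001, 1.57]
ft_force: [0.4, 0.3, -0.2]
gripper_width: 0.0514
grip_force: 0.0
side pin 1491 [ 0.314 -0.206  0.045] [ 0.589 -0.17   0.075] 19.08
side pot 140 [0.413 0.112 0.036] [0.481 0.18  0.081] 27.68
wrist pin 23446 [ 0.319 -0.197  0.046] [ 0.587 -0.156  0.074] 0.32
t 7.35 tcp [ 0.4482 -0.1417  0.1225] rpy [ 3.141 -0.     1.571] F [0.3 0.4 0.7] w 0.0516
turn [ 0. -0. -0.] shift [-0.355  0.029  0.216]
```

The pot now stands at about (0.447, 0.147), clear of the notches, and the pin hasn't moved. Next I touch down on the pin top.

```bash
python3 -m crank '0 0 0 -0.3 0.03 0.1 0.6; 0 0 0 -0.31 0.03 0.25 0.6; 0 0 0 -0.31 0.03 0.31 0.6; 0 0 0 -0.31 0.03 0.33 0.6; 0 0 0 -0.31 0.03 0.33 0.6' ; python3 rel.py 0.4525 -0.187 0.072; for i in 1 2 3 ; do :; done; python3 -m crank '0 0 0 0 0 0.01 0.6; 0 0 0 0 0 0.015 0.6; 0 0 0 0 0 0.02 0.6'; python3 rel.py 0.4525 -0.187 0.072
```

```text
t: 7.98
tcp_pos: [0.4529, -0.1861, 0.0733]
orientation: [-3.141, -0.0, 1.574]
ft_force: [0.3, 1.4, 0.1]
gripper_width: 0.0512
grip_force: 0.0
t 7.97 tcp [ 0.4529 -0.1861  0.0733] rpy [-3.141 -0.     1.574] F [0.3 1.4 0.1] w 0.0512
turn [-0.    -0.001  0.007] shift [-0.006 -0.003  0.008]
t: 8.35
tcp_pos: [0.453, -0.187, 0.0703]
orientation: [3.141, 0.0, 1.573]
ft_force: [0.6, -0.6, -0.1]
gripper_width: 0.0512
grip_force: 0.0
t 8.35 tcp [ 0.453  -0.187   0.0703] rpy [3.141 0.    1.573] F [ 0.6 -0.6 -0.1] w 0.0512
turn [0.001 0.    0.005] shift [ 0.    -0.004 -0.012]
```

```bash
python3 -m crank '0 0 0 0 0 0.01 0.6; 0 0 0 0 0 0.02 0.6; 0 0 0 0 0 0.02 0.6'; python3 -m crank '0 0 0 0 0 0.01 0.6; 0 0 0 0 0 0.01 0.6' | grep -E "tcp|force"
```

```text
t: 8.72
tcp_pos: [0.4531, -0.1877, 0.0682]
orientation: [3.141, 0.001, 1.574]
ft_force: [-4.0, -0.8, 15.3]
gripper_width: 0.0511
grip_force: 7.6
tcp_pos: [0.4532, -0.1883, 0.0679]
ft_force: [-7.4, -1.2, 28.9]
grip_force: 14.6
```

```bash
python3 -m crank '0 0 0 0.05 0 -0.003 0.6; 0 0 0 0.11 0 -0.003 0.6; 0 0 0 0.17 0 -0.003 0.6; 0 0 0 0.21 0 -0.003 0.6; 0 0 0 0.24 0 -0.003 0.6'; python3 -m crank '0 0 0 0 0 -0.1 0.6; 0 0 0 -0.1 0 -0.15 0.6;0 0 0 -0.1 0 -0.15 0.6'|grep -E "t:|tcp"; python3 look.py 4
```

```text
t: 9.6
tcp_pos: [0.453, -0.1513, 0.0679]
orientation: [3.141, 0.001, 1.574]
ft_force: [-5.2, 0.5, 22.8]
gripper_width: 0.0514
grip_force: 11.6
t: 9.98
tcp_pos: [0.4539, -0.1677, 0.089]
side pin 1441 [ 0.314 -0.187  0.045] [ 0.589 -0.151  0.074] 89.93
side pot 125 [0.413 0.111 0.035] [0.462 0.181 0.081] 1.64
wrist pin 41333 [ 0.32  -0.179  0.049] [ 0.586 -0.137  0.074] 0.36
```

A test stroke moved the pin 18.5 mm, to y = -0.160, and it stayed square. I carry on with two strokes per call.

```bash
python3 -m crank '0 0 0 -0.02 0 0.1 0.6; 0 0 0 -0.02 0 0.15 0.6; 0 0 0 0.03 0 0.15 0.6; 0 0 0 0.1 0 0.15 0.6; 0 0 0 0.17 0 0.15 0.6; 0 0 0 0.22 0 0.15 0.6; 0 0 0 0.245 0 0.15 0.6; 0 0 0 0.25 0 0.05 0.6; 0 0 0 0.113 0 0.05 0.6; 0 0 0 0.113 0 0.1 0.6; 0 0 0 0.113 0 0.15 0.6; 0 0 0 0.163 0 0.15 0.6; 0 0 0 0.233 0 0.15 0.6; 0 0 0 0.303 0 0.15 0.6; 0 0 0 0.353 0 0.15 0.6; 0 0 0 0.38 0 0.15 0.6; 0 0 0 0.383 0 0.05 0.6; 0 0 0 0.25 0 0 0.6; 0 0 0 0.25 0 0 0.6';  python3 look.py 5; python3 rel.py .453 -.13 .0888
```

```text
t: 12.45
tcp_pos: [0.4528, -0.1285, 0.088]
orientation: [-3.142, -0.0, 1.572]
ft_force: [0.2, -0.3, -0.6]
gripper_width: 0.0513
grip_force: 0.0
side pin 1321 [ 0.314 -0.144  0.045] [ 0.589 -0.11   0.074] 0.48
side pot 82 [0.413 0.11  0.041] [0.455 0.18  0.08 ] 2.23
wrist pin 42452 [ 0.32  -0.137  0.049] [ 0.586 -0.094  0.074] 0.35
t 12.55 tcp [ 0.4518 -0.1275  0.0875] rpy [-3.140e+00 -1.000e-03  1.573e+00] F [ 0.3 -0.2 -0.7] w 0.0514
turn [-0.004 -0.003  0.004] shift [-0.016  0.008 -0.009]
```

```bash
python3 -m crank '0 0 0 0 0 0.1 0.6; 0 0 0 0 0 0.15 0.6; 0 0 0 0.05 0 0.15 0.6; 0 0 0 0.12 0 0.15 0.6; 0 0 0 0.19 0 0.15 0.6; 0 0 0 0.24 0 0.15 0.6; 0 0 0 0.265 0 0.15 0.6; 0 0 0 0.27 0 0.05 0.6; 0 0 0 0.14 0 0.05 0.6; 0 0 0 0.14 0 0.1 0.6; 0 0 0 0.14 0 0.15 0.6; 0 0 0 0.19 0 0.15 0.6; 0 0 0 0.26 0 0.15 0.6; 0 0 0 0.33 0 0.15 0.6; 0 0 0 0.38 0 0.15 0.6; 0 0 0 0.405 0 0.15 0.6; 0 0 0 0.41 0 0.05 0.6; 0 0 0 0.28 0 0 0.6; 0 0 0 0.28 0 0 0.6';  python3 look.py 6; python3 rel.py .453 -.087 .0888
```

```text
t: 14.92
tcp_pos: [0.4526, -0.0864, 0.0881]
orientation: [-3.141, -0.0, 1.572]
ft_force: [0.4, 0.7, 0.3]
gripper_width: 0.0515
grip_force: 0.0
side pin 1254 [ 0.314 -0.103  0.045] [ 0.588 -0.067  0.074] 51.64
side pot 118 [0.412 0.113 0.036] [0.482 0.183 0.08 ] 51.2
wrist pin 42229 [ 0.319 -0.095  0.05 ] [ 0.586 -0.053  0.074] 0.37
t 15.03 tcp [ 0.4518 -0.0856  0.0876] rpy [-3.140e+00 -1.000e-03  1.573e+00] F [-0.8  0.3 -0.7] w 0.0511
turn [-0.004 -0.002  0.004] shift [-0.009  0.008 -0.008]
```

```bash
python3 -m crank '0 0 0 0 0 0.1 0.6; 0 0 0 0 0 0.15 0.6; 0 0 0 0.05 0 0.15 0.6; 0 0 0 0.12 0 0.15 0.6; 0 0 0 0.19 0 0.15 0.6; 0 0 0 0.24 0 0.15 0.6; 0 0 0 0.265 0 0.15 0.6; 0 0 0 0.27 0 0.05 0.6; 0 0 0 0.14 0 0.05 0.6; 0 0 0 0.14 0 0.1 0.6; 0 0 0 0.14 0 0.15 0.6; 0 0 0 0.19 0 0.15 0.6; 0 0 0 0.26 0 0.15 0.6; 0 0 0 0.33 0 0.15 0.6; 0 0 0 0.38 0 0.15 0.6; 0 0 0 0.405 0 0.15 0.6; 0 0 0 0.41 0 0.05 0.6; 0 0 0 0.28 0 0 0.6; 0 0 0 0.28 0 0 0.6';  python3 look.py 7; python3 rel.py .453 -.045 .0888
```

```text
t: 17.4
tcp_pos: [0.4525, -0.0444, 0.0881]
orientation: [-3.141, -0.0, 1.572]
ft_force: [0.8, 1.2, 0.7]
gripper_width: 0.0513
grip_force: 0.0
side pin 1191 [ 0.314 -0.062  0.045] [ 0.589 -0.026  0.074] 31.92
side pot 165 [0.413 0.109 0.036] [0.481 0.175 0.08 ] 46.92
wrist pin 42229 [ 0.319 -0.054  0.049] [ 0.585 -0.011  0.074] 0.36
t 17.5 tcp [ 0.4517 -0.0437  0.0877] rpy [-3.140e+00 -1.000e-03  1.573e+00] F [-0.1 -0.3 -0.8] w 0.0511
turn [-0.004 -0.002  0.004] shift [-0.008  0.009 -0.008]
```

```bash
cat >> look.py <<'E'
    for x0 in(.347,.577):
        s=(abs(W[:,0]-x0)<.004)&(W[:,1]>.0)&(W[:,1]<.12)&(W[:,2]<.032); y,z=W[s,1],W[s,2]
        print('rail',x0,[(int(a*1000),round(float(np.median(z[abs(y-a)<.002]))*1e3,1)) for a in np.arange(.0,.1,.004) if (abs(y-a)<.002).sum()>2])
E
python3 -m crank '0 0 0 0 0 0.1 0.6; 0 0 0 0 0 0.15 0.6; 0 0 0 0.05 0 0.15 0.6; 0 0 0 0.12 0 0.15 0.6; 0 0 0 0.19 0 0.15 0.6; 0 0 0 0.24 0 0.15 0.6; 0 0 0 0.265 0 0.15 0.6; 0 0 0 0.27 0 0.05 0.6; 0 0 0 0.14 0 0.05 0.6; 0 0 0 0.14 0 0.1 0.6; 0 0 0 0.14 0 0.15 0.6; 0 0 0 0.19 0 0.15 0.6; 0 0 0 0.26 0 0.15 0.6; 0 0 0 0.33 0 0.15 0.6; 0 0 0 0.38 0 0.15 0.6; 0 0 0 0.405 0 0.15 0.6; 0 0 0 0.41 0 0.05 0.6; 0 0 0 0.28 0 0 0.6; 0 0 0 0.28 0 0 0.6';  python3 look.py 8; python3 rel.py .453 -.003 .0888
```

```text
t: 19.88
tcp_pos: [0.4523, -0.0024, 0.0881]
orientation: [-3.141, -0.0, 1.572]
ft_force: [0.3, 0.8, -0.3]
gripper_width: 0.0515
grip_force: 0.0
side pin 1124 [ 0.314 -0.021  0.045] [0.588 0.016 0.075] 35.7
side pot 221 [0.413 0.111 0.035] [0.481 0.179 0.081] 30.23
rail 0.347 []
rail 0.577 []
wrist pin 42107 [ 0.319 -0.012  0.049] [0.585 0.03  0.074] 0.34
rail 0.347 [(24, 26.5), (28, 25.2), (32, 23.4), (36, 22.4), (40, 22.4), (44, 22.6), (48, 22.6), (52, 23.5), (56, 25.3), (60, 27.0), (64, 27.3), (68, 27.5), (72, 27.5), (76, 27.5), (80, 27.4), (84, 27.4), (88, 27.6), (92, 27.4), (96, 27.2)]
rail 0.577 [(28, 25.6), (32, 23.8), (36, 22.7), (40, 22.5), (44, 22.4), (48, 22.4), (52, 22.8), (56, 24.4), (60, 26.6), (64, 27.5), (68, 27.4), (72, 27.4), (76, 27.4), (80, 27.3), (84, 27.4), (88, 27.4), (92, 27.4), (96, 27.4)]
t 19.98 tcp [ 0.4517 -0.0018  0.0877] rpy [-3.140e+00 -1.000e-03  1.573e+00] F [-0.3  0.1 -0.5] w 0.0511
turn [-0.003 -0.002  0.003] shift [-0.008  0.009 -0.007]
```

The notches are confirmed in both rails, with floor centre at y ≈ 0.043. The pin is at y ≈ 0.007. I do one shorter stroke to bring it to the lip.

```bash
python3 -m crank '0 0 0 0 0 0.1 0.6; 0 0 0 0 0 0.15 0.6; 0 0 0 0.04 0 0.15 0.6; 0 0 0 0.08 0 0.15 0.6; 0 0 0 0.12 0 0.15 0.6; 0 0 0 0.15 0 0.15 0.6; 0 0 0 0.175 0 0.15 0.6; 0 0 0 0.19 0 0.15 0.6; 0 0 0 0.19 0 0.05 0.6; 0 0 0 0.11 0 0 0.6; 0 0 0 0.11 0 0 0.6';  python3 look.py 9 wrist; python3 rel.py .453 .012 .0888
```

```text
t: 21.35
tcp_pos: [0.4526, 0.0134, 0.0885]
orientation: [3.141, 0.0, 1.573]
ft_force: [-0.4, -0.0, -0.2]
gripper_width: 0.0511
grip_force: 0.0
wrist pin 41692 [0.319 0.002 0.049] [0.585 0.045 0.074] 0.97
wrist pot 2463 [0.424 0.114 0.051] [0.475 0.127 0.071] 1.69
rail 0.347 [(40, 22.3), (44, 22.4), (48, 22.5), (52, 23.2), (56, 25.1), (60, 27.1), (64, 27.5), (68, 27.6), (72, 27.4), (76, 27.5), (80, 27.4), (84, 27.5), (88, 27.5), (92, 27.5), (96, 27.4)]
rail 0.577 [(40, 22.4), (44, 22.5), (48, 22.6), (52, 23.0), (56, 24.9), (60, 26.5), (64, 27.4), (68, 27.5), (72, 27.5), (76, 27.4), (80, 27.4), (84, 27.2), (88, 27.4), (92, 27.5), (96, 27.5)]
t 21.4 tcp [0.4523 0.0136 0.0882] rpy [-3.141 -0.     1.572] F [-0.2  0.6 -0.4] w 0.0514
turn [-0.001 -0.     0.003] shift [-0.011  0.005 -0.004]
```

```bash
python3 -m crank '0 0 0 0 0 0.1 0.6; 0 0 0 0 0 0.145 0.6; 0 0 0 0.03 0 0.145 0.6; 0 0 0 0.06 0 0.145 0.6; 0 0 0 0.09 0 0.145 0.6; 0 0 0 0.12 0 0.145 0.6; 0 0 0 0.15 0 0.145 0.6; 0 0 0 0.18 0 0.15 0.6; 0 0 0 0.2 0 0.15 0.6; 0 0 0 0.2 0 0.05 0.6; 0 0 0 0.1 0 0 0.6; 0 0 0 0.1 0 0 0.6';  python3 look.py 10; python3 rel.py .453 .03 .0888
```

```text
t: 22.9
tcp_pos: [0.4529, 0.0279, 0.0888]
orientation: [3.14, 0.0, 1.572]
ft_force: [-0.3, -0.6, -0.7]
gripper_width: 0.0511
grip_force: 0.0
side pin 919 [0.314 0.017 0.045] [0.589 0.056 0.07 ] 1.24
side pot 252 [0.393 0.045 0.036] [0.539 0.181 0.08 ] 32.38
rail 0.347 [(12, 27.2)]
rail 0.577 [(16, 26.6), (32, 26.7)]
wrist pin 40614 [0.319 0.023 0.046] [0.585 0.066 0.069] 89.98
wrist pot 5466 [0.416 0.114 0.051] [0.48  0.14  0.082] 0.91
rail 0.347 [(0, 27.6), (4, 27.5), (8, 27.3), (64, 27.5), (68, 27.3), (72, 27.4), (76, 27.4), (80, 27.4), (84, 27.4), (88, 27.3), (92, 27.4), (96, 27.4)]
rail 0.577 [(0, 27.4), (4, 27.3), (8, 27.4), (12, 28.2), (64, 27.3), (68, 27.6), (72, 27.4), (76, 27.3), (80, 27.4), (84, 27.4), (88, 27.3), (92, 27.4), (96, 27.4)]
t 23.0 tcp [0.4522 0.0285 0.0883] rpy [-3.141 -0.     1.572] F [-0.3 -0.3  0.1] w 0.0514
turn [-0.001 -0.     0.002] shift [ 0.01   0.005 -0.004]
```

View pics/side10.png

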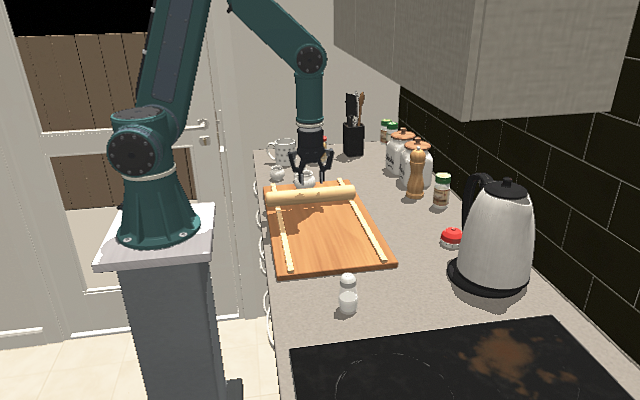

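The side view shows the pin at (310,196) in the notches. Its top dropped 5 mm evenly, it sits at y ≈ 0.043, and the pot stands clear behind it at (305,178). I retract upward, check once more and hand in.

```bash
python3 -m crank '0 0 0 0 0 -0.3 0.6; 0 0 0 0 0 -0.7 0.6; 0 0 0 -0.3 0 -1 0.6; 0 0 0 -0.6 0 -1 0.6; 0 0 0 -0.6 0 -1 0.6; 0 0 0 -0.6 0 -1 0.6; 0 0 0 -0.6 0 -1 0.6'; python3 look.py 11 wrist side
```

```text
t: 23.88
tcp_pos: [0.4519, -0.0599, 0.2377]
orientation: [-3.14, -0.001, 1.574]
ft_force: [-0.5, 0.2, -0.5]
gripper_width: 0.0513
grip_force: 0.0
wrist pin 16062 [0.317 0.021 0.047] [0.587 0.066 0.07 ] 0.53
rail 0.347 [(0, 27.6), (4, 26.9), (8, 27.1), (12, 27.5), (16, 27.1), (20, 27.6), (72, 27.3), (76, 27.4), (80, 27.4), (84, 27.6), (88, 27.5), (92, 27.4), (96, 27.5)]
rail 0.577 [(0, 27.3), (4, 27.4), (8, 27.4), (12, 27.3), (16, 27.3), (20, 27.2), (24, 27.6), (72, 27.6), (76, 27.6), (80, 27.0), (84, 27.6), (88, 27.6), (92, 27.6), (96, 27.3)]
side pin 931 [0.314 0.016 0.045] [0.588 0.054 0.069] 0.64
side pot 326 [0.4   0.042 0.036] [0.519 0.18  0.081] 1.1
rail 0.347 [(20, 27.0)]
rail 0.577 [(0, 27.1)]
```

View pics/wrist11.png

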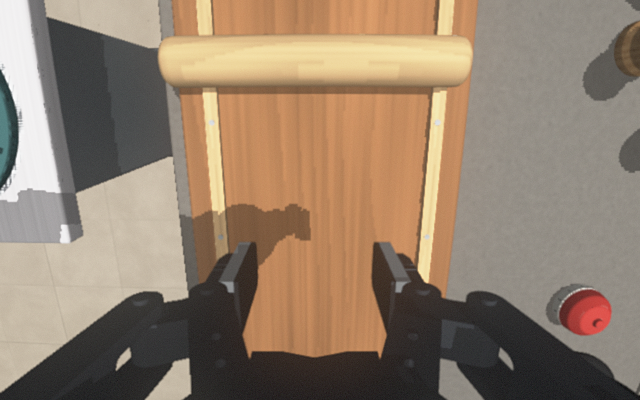

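The pin lies square across both notches (row 60, columns 160–472), at rest, and the robot is clear of everything.

```bash
python3 -c "
from station import ctrl
print(ctrl.finish_job())"
```

```text
the job is handed in; nothing more can be done
None
```

The job is handed in at about 24 s of the 72 s allowed: the pot was slid upright to about y = 0.147, still on the board, and the pin was then rolled with fingertips on its top until both ends dropped into the notches, where it rests.

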